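# Complete the cluster of round punches in the tooling tub

## Task

Two round punches with a brass band are still standing on the bench among the square punch blocks. Put both into the round blue tub, upright on its floor, one in each of the two empty places of the ring, to complete the even cluster with one in the middle and six round it. Set them down gently rather than dropping them.

Things in the scene. Friction and masses are not known exactly. Their poses are not given: they have to be found in the camera images.
- punch_a_center (a point): centre (half-way up, on its axis, z up) of one of two equal loose round steel punches standing on the bench: body 32 mm diameter, 60 mm high, with a brass band; on it a slim shank, 14 mm diameter, 45 mm long; 105 mm high in all, about 0.3 kg. Grip it by the shank, whose middle is 30 mm and top 52.5 mm above this point.
- punch_b_center (a point): centre (half-way up, on its axis, z up) of one of two equal loose round steel punches standing on the bench: body 32 mm diameter, 60 mm high, with a brass band; on it a slim shank, 14 mm diameter, 45 mm long; 105 mm high in all, about 0.3 kg. Grip it by the shank, whose middle is 30 mm and top 52.5 mm above this point.
- place_0 (a point): middle of an empty place in the ring of punches in the round blue tub, at the seated height of a punch's centre (57.5 mm above the bench). Axes are the tub's: z up; the tub's middle is 36.4 mm along +x and 21 mm along -y from here. Tub: fixed, 132 mm inside, 145 mm outside, 48 mm high, floor 5 mm thick. Fingers have most room closing square to the line from here to the tub's middle.
- place_1 (a point): the same for the other empty place, beside the first: the tub's middle is 36.4 mm along +x and 21 mm along +y from here. Five punches of the same kind already stand loose in the tub, one in the middle and four in the ring, their shank tops 110 mm above the bench; neighbouring places are 42 mm apart, ring and middle alike.
Not all that is in view belongs to the job. What is shaped like the part that bears punch_a_center but brown is not meant.

How it is judged:
By the outcome, as a careful person would: the job done as asked, in the order asked, and still so for the second after the job is handed in, with the robot touching nothing.
It also fails if it takes over 48 s, if anything falls off the work surface, if the arm or the gripper's body presses on something with over 40 N, if the wrist force passes 120 N, or if a joint passes its speed limit or range.

## Robot

A 6-joint arm with a two-finger parallel gripper is mounted at the origin on a cart in front of the work surface, level with it; the furniture and walls round the work are solid. World frame = base frame: x ahead of the robot, y to its left, z up, the work surface at z = 0. Lengths are in m, angles in rad, forces in N, time in s.
With the tool pointing down it reaches from about 0.35 to 0.775 m from the base axis. Payload 5.5 kg.
Tool frame: the origin (TCP) lies at the very end of the fingers, on their centre line; the grasp point (between the pads) lies 19 mm behind it; y points along the fingers, z is the direction in which the jaws open and shut, and the axes are right-handed (so a half turn about y gives the same grasp; the last joint's range is limited). The gripper opens to 85 mm and grips with 20 to 120 N. Pads are 22 mm wide; open, the fingers measure 114 mm over their backs; the gripper's body (76 mm by 85 mm) begins 54 mm behind the grasp point. The pads swing forward as they close: fully open they stand 13 mm farther back than shut.
Start: joints at [1.093, 0.313, 0.046, 1.304, 0, 1.431], TCP at [0.191, 0.543, 0.204] pointing down, gripper open.
Joint ranges: [-2.76, 2.76], [-0.86, 1.69], [-1.03, 1.26], [-2.2, 2.34], [-1.47, 1.5], [-3.14, 3.14]. Speed limits (rad/s): [2.57, 2.57, 3.14, 3.14, 3.14, 3.14].

## Interface

Orientations are given as a unit quaternion [w, x, y, z].
In Python, from workcell import env gives the robot as it stands.
- The arm moves only by the shell command python3 -m inch 'ROWS' [OPENING] [FORCE]. ROWS is JSON, a list that holds one entry, the list of rows, each a list of 4 numbers: the shift along the tool's x, y, z in mm, then the turn about the tool's y in degrees. In form: [[[tx, ty, tz, spin], ...]]. A call has 1 to 10 rows; each row is the pose to reach, as a shift and turn from the pose commanded when the call began, along the tool's axes at that moment; what a row does not reach only later rows make up. A row lasts 1/10 s, in which the tool goes at most 50 mm and 8.59 degrees, less where a joint would pass 70% of its speed; a pose out of reach is approached as far as the arm can. A call with a gripper value outside its range is refused whole. OPENING is the finger opening in mm, from 0 to 85.4, set as the call begins (- or left out, the last holds). The fingers move at their own pace and stop on an object; FORCE is the grip in N (left out, the last holds). Time passes only in rows, so rows that repeat a pose let the fingers close. It gives the time, the measured TCP pose, the force and the opening at its end, in the units of the state.
- env.get_state(): the state, without advancing time (a new reading comes with each control period).
- env.read_camera(name): name is "scene" or "top" or "wrist"; returns the picture (400x640x3 uint8, blue, green, red); there is no depth.
- env.camera_model(name): a dict with "fx", "fy", "cx", "cy" (pixels), "R" (3x3) and "t" (3): a world point X has camera coordinates R X + t; the wrist camera has in their place "mount" (4x4, takes a point from camera to tool coordinates, whose origin is the TCP and whose axes are the tool frame's). Camera axes: x right, y down, z forward; pixel columns grow to the right and rows downward; lengths in m; the calibration is good to about 2 mm. A picture is of the moment at which its call begins: read the wrist's pose just before it. camera_model takes no time and is no camera call.
- env.hand_in(): hands the job in, once; it reports no verdict.
The state is a dict: "clock": time; "joint_pos": joint angles; "qvel": joint speeds; "tau": joint torques, N m; "tcp_pos": TCP position; "orientation": TCP orientation; "wrist_force": force on the tool from outside, world axes, zero at the start; "ft_torque": the same for the moment, N m; "finger_gap": finger opening in m.
Only numpy, scipy, OpenCV 4.12 (cv2) and the standard library are available. Lean on these libraries where they do the work, as an engineer would, in place of code of your own. Each camera call takes 0.05 s, during which the arm holds its last target.

## Working session

There is one attempt and no reset: what is moved stays moved. The work goes in short steps, Python scripts to look and compute and a shell command to move; the robot and the scene stay as the last step left them, time stands still between calls to the robot, and variables do not carry over. Pictures are saved under pics/ and viewed, and the job is handed in when it is done.

```bash
ls; mkdir -p pics; python3 - <<'E'
from workcell import env
import cv2,numpy as np
s=env.get_state();print({k:np.round(v,4) for k,v in s.items()})
for n in("scene","top","wrist"):
    m=env.camera_model(n);print(n,{k:np.round(v,4).tolist() for k,v in m.items()})
    cv2.imwrite(f"pics/{n}0.png",env.read_camera(n))
E
```

```text
pics
{'clock': np.float64(0.0), 'joint_pos': array([1.0934, 0.314 , 0.0449, 1.3036, 0.    , 1.4312]), 'qvel': array([-0.0009, -0.0001,  0.0012, -0.0008,  0.0001,  0.0001]), 'tau': array([-6.00000e-04, -4.80616e+01,  2.98539e+01,  1.92000e-02,
       -2.00000e-04,  0.00000e+00]), 'tcp_pos': array([0.1903, 0.542 , 0.203 ]), 'orientation': array([-0.6964,  0.6977, -0.1191,  0.1187]), 'wrist_force': array([-0.1133, -0.265 , -0.0344]), 'ft_torque': array([-0.0092, -0.0435, -0.028 ]), 'finger_gap': np.float64(0.0854)}
scene {'fx': 366.7295, 'fy': 366.7295, 'cx': 317.0127, 'cy': 197.3319, 'R': [[0.7531, -0.6577, -0.0169], [-0.4589, -0.5068, -0.7297], [0.4714, 0.5573, -0.6835]], 't': [-0.237, 0.4006, 0.5199]}
top {'fx': 375.1882, 'fy': 375.1882, 'cx': 325.0651, 'cy': 200.9137, 'R': [[-0.015, -0.9997, 0.0212], [-0.9988, 0.014, -0.0463], [0.046, -0.0218, -0.9987]], 't': [0.1881, 0.5088, 0.9622]}
wrist {'fx': 284.7258, 'fy': 284.7258, 'cx': 319.2958, 'cy': 200.0759, 'mount': [[-0.0006, 0.9601, 0.2796, -0.0713], [-0.0004, -0.2796, 0.9601, -0.1699], [1.0, 0.0005, 0.0005, 0.0006], [0.0, 0.0, 0.0, 1.0]]}
```

View pics/scene0.png

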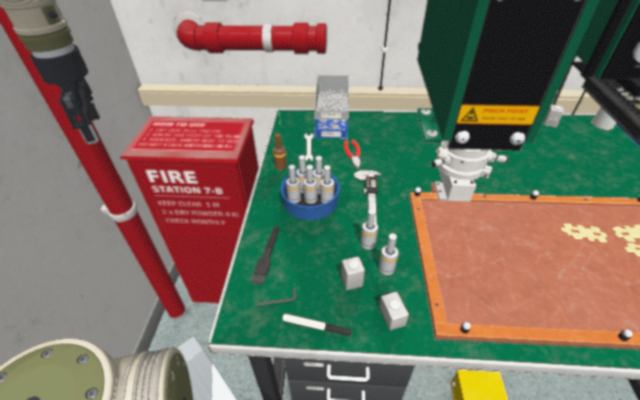

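View pics/top0.png

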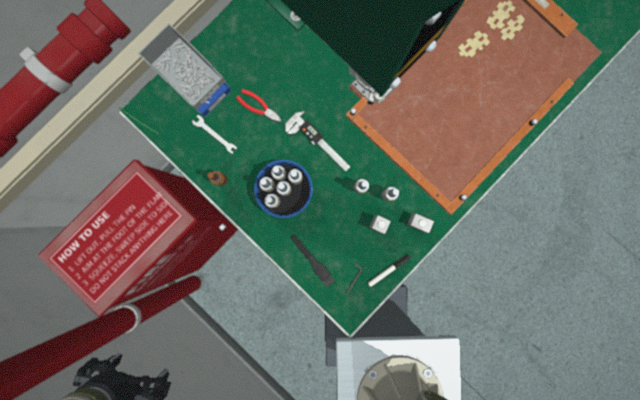

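View pics/wrist0.png

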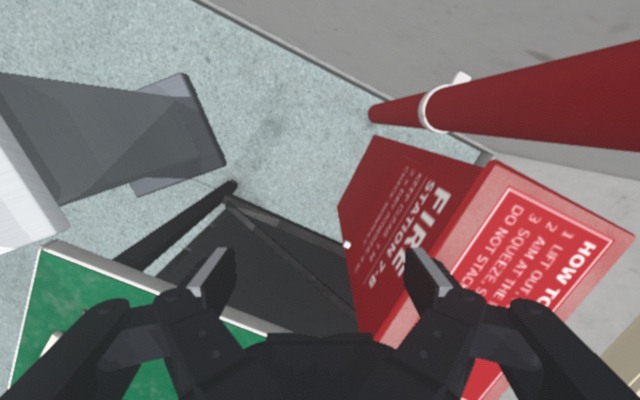

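The scene picture shows the tub at (310,195) with five punches, two loose punches at (370,232) and (389,256), square blocks at (352,273) and (394,310), and a brown look-alike at (280,152). In the top view these are the tub (283,188), the punches (362,186) and (392,193), the blocks (380,224) and (421,223), and the brown one (217,178). Next I'll enlarge crops.

```bash
python3 - <<'E'
import cv2
a=cv2.imread("pics/scene0.png");b=cv2.imread("pics/top0.png")
cv2.imwrite("pics/sc_c.png",cv2.resize(a[140:290,265:425],None,fx=5,fy=4,interpolation=cv2.INTER_CUBIC)[:600])
cv2.imwrite("pics/sc_p.png",cv2.resize(a[200:290,340:440],None,fx=6,fy=6,interpolation=cv2.INTER_CUBIC))
cv2.imwrite("pics/sc_t.png",cv2.resize(a[145:225,270:350],None,fx=7,fy=7,interpolation=cv2.INTER_CUBIC))
cv2.imwrite("pics/tp_p.png",cv2.resize(b[160:240,340:440],None,fx=7,fy=7,interpolation=cv2.INTER_CUBIC))
cv2.imwrite("pics/tp_t.png",cv2.resize(b[150:226,245:325],None,fx=7,fy=7,interpolation=cv2.INTER_CUBIC))
E
```

```text
(no output)
```

View pics/sc_p.png

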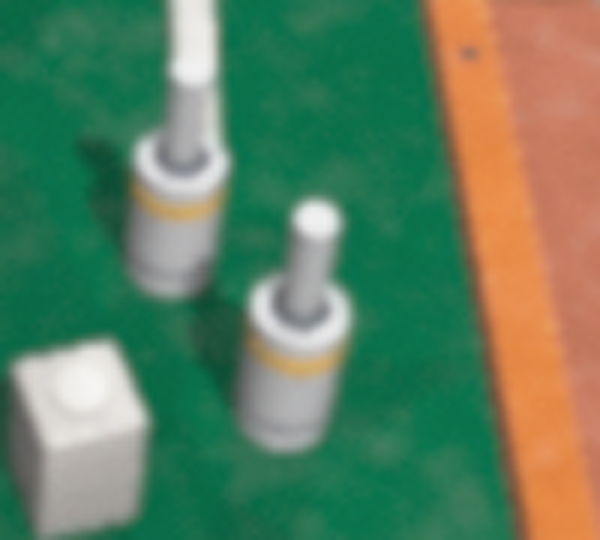

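View pics/sc_t.png

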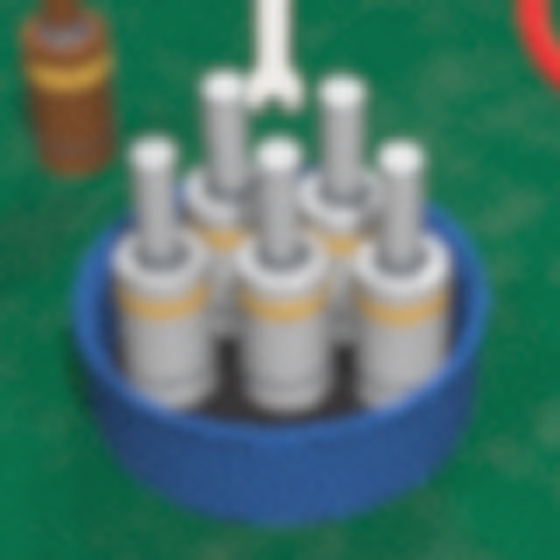

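View pics/tp_p.png

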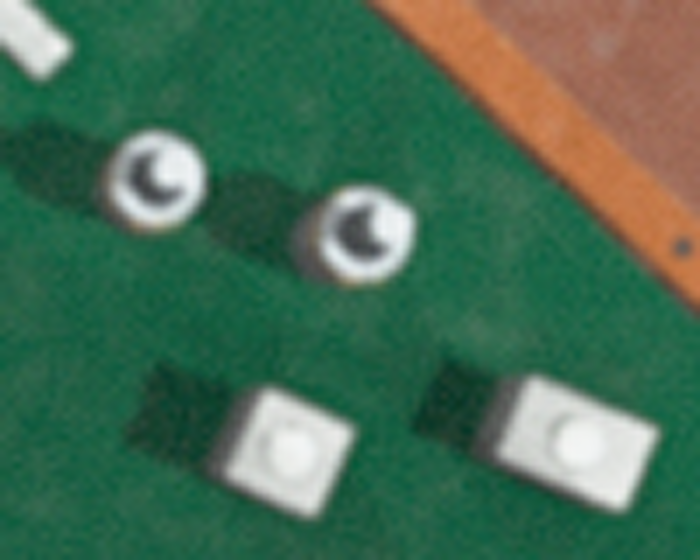

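View pics/tp_t.png

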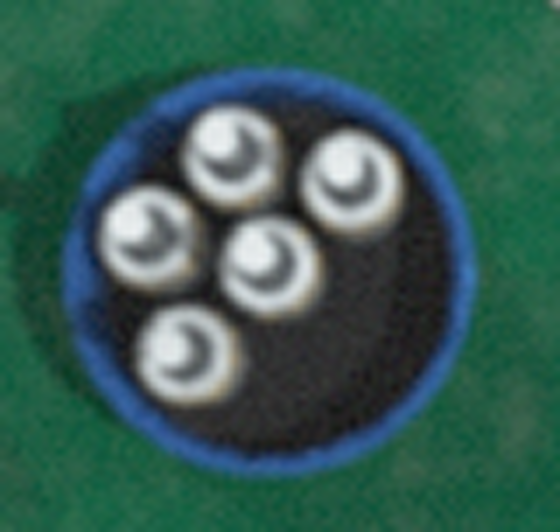

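```bash
cat > h.py <<'E'
import numpy as np
from workcell import env
M={n:env.camera_model(n) for n in("scene","top")}
def ray(m,u,v):
    R=np.array(m["R"]);t=np.array(m["t"])
    d=R.T@np.array([(u-m["cx"])/m["fx"],(v-m["cy"])/m["fy"],1]);return -R.T@t,d/np.linalg.norm(d)
def atz(o,d,z): return o+d*(z-o[2])/d[2]
def tri(rs):
    A=sum(np.eye(3)-np.outer(d,d) for o,d in rs);b=sum((np.eye(3)-np.outer(d,d))@o for o,d in rs)
    x=np.linalg.solve(A,b);return x,[np.linalg.norm((np.eye(3)-np.outer(d,d))@(x-o)) for o,d in rs]
def wm(s):
    from scipy.spatial.transform import Rotation as Ro
    m=env.camera_model("wrist");q=s["orientation"];Rt=Ro.from_quat([q[1],q[2],q[3],q[0]]).as_matrix()
    T=np.eye(4);T[:3,:3]=Rt;T[:3,3]=s["tcp_pos"];C=np.linalg.inv(T@np.array(m["mount"]))
    return dict(m,R=C[:3,:3],t=C[:3,3])
def proj(m,X):
    c=np.array(m["R"])@X+np.array(m["t"]);return c[:2]/c[2]*[m["fx"],m["fy"]]+[m["cx"],m["cy"]]
E
python3 - <<'E'
from h import *
def c(p,k,o): return (p[0]+.5)/k-.5+o[0],(p[1]+.5)/k-.5+o[1]
P=(340,200);T=(270,145);p=(340,160);t=(245,150)
S=dict(Atop=((192,71),6,P),Btop=((316,220),6,P),Abod=((182,162),6,P),Bbod=((300,308),6,P),
 t1=((225,84),7,T),t2=((344,90),7,T),t3=((154,155),7,T),t4=((279,153),7,T),t5=((402,158),7,T),b3=((160,258),7,T),bC=((281,262),7,T),b5=((402,263),7,T))
U=dict(Atop=((175,170),7,p),Btop=((391,221),7,p),Abod=((156,180),7,p),Bbod=((364,235),7,p),
 t1=((140,228),7,t),t2=((218,152),7,t),t3=((178,345),7,t),t4=((261,255),7,t),t5=((344,174),7,t),b3=((189,355),7,t),bC=((270,266),7,t),b5=((352,181),7,t),)
for k in S:
    r1=ray(M["scene"],*c(*S[k]));r2=ray(M["top"],*c(*U[k]));x,e=tri([r1,r2]);z={'t':.11,'b':.065,'A':.105 if 'top' in k else .06,'B':.105 if 'top' in k else .06}[k[0]]
    print(k,np.round(x*1000,1),round(e[0]*1e3,1),'atz',np.round(1e3*atz(*r1,z)[:2],1),np.round(1e3*atz(*r2,z)[:2],1))
r=ray(M["top"],*c((270,272),7,t));print('rim',atz(*r,.048))
for q in ((290,450),(577,440)): print('block',atz(*ray(M["top"],*c(q,7,p)),.065))
from scipy.spatial.transform import Rotation as Ro
q=env.get_state()["orientation"];print(Ro.from_quat([q[1],q[2],q[3],q[0]]).as_matrix().round(3))
E
```

```text
Atop [545.6  89.7 103.9] 0.6 atz [544.2  89.4] [545.9  89.5]
Btop [527.   17.6 102.5] 1.3 atz [524.1  17.2] [527.7  17.2]
Abod [546.5  90.3  56.3] 0.4 atz [543.5  88.4] [546.5  90.5]
Bbod [525.8  17.5  58.6] 0.5 atz [524.4  17.2] [526.1  17.4]
t1 [551.5 322.9 112.4] 0.9 atz [552.8 326. ] [552.4 322.7]
t2 [578.5 295.5 111.2] 1.6 atz [580.9 295.7] [577.4 296.7]
t3 [512.2 311.5 109. ] 1.6 atz [510.2 311.6] [513.4 310.4]
t4 [542.2 283.3 110.4] 0.9 atz [541.8 284.2] [542.9 282.7]
t5 [569.9 254.7 110.1] 0.5 atz [570.4 254.5] [569.6 255. ]
b3 [511.6 313.2  62.9] 1.1 atz [509.3 311.8] [512.3 312.3]
bC [542.5 284.8  61.2] 1.0 atz [539. 282.] [543.  283.8]
b5 [572.2 255.5  62.2] 0.6 atz [569.5 253.5] [572.4 254.9]
rim [0.54225281 0.28536462 0.048     ]
block [0.4508829  0.04604581 0.065     ]
block [ 0.45283362 -0.05482248  0.065     ]
[[ 0.943 -0.001  0.331]
 [-0.331 -0.001  0.943]
 [-0.    -1.    -0.001]]
```

Candidates for the wanted punches in the top view:
- Steel round punches with a brass band, loose on the bench: (362,186) and (392,193). These are the ones I choose; the crop shows round, grey bodies with a band and shank.
- Brown look-alike at (217,178): not meant.
- Square blocks at (380,224) and (421,223): not meant.
- Five punches already in the tub, around (280,185): leave them alone.

The empty places are at about (502,272) and (533,243) mm. Next I move to a viewing pose between the tub and the punches, turning the jaws to the placing angle.

```bash
python3 -m inch '[[[25,0,-12,-4],[65,0,-31,-11],[107,0,-52,-19],[150,0,-72,-27],[193,0,-93,-33],[236,0,-114,-36],[280,0,-135,-36],[323,0,-156,-36],[366,0,-177,-36],[408,0,-197,-36]]]' 45 40
python3 -m inch '[[[35,0,21,0],[55,0,33,0],[57,0,34,0],[57,0,34,0],[57,0,34,0]]]'; python3 - <<'E'
from h import *
s=env.get_state();print(s["tcp_pos"],s["joint_pos"].round(3),s["clock"])
E
```

```text
clock: 1.15
tcp_pos: [0.5113, 0.2197, 0.2037]
orientation: [0.7, -0.7, -0.102, 0.102]
wrist_force: [0.1, 1.1, 0.8]
finger_gap: 0.0448
clock: 1.65
tcp_pos: [0.5541, 0.2701, 0.2037]
orientation: [-0.7, 0.7, 0.102, -0.103]
wrist_force: [-0.5, -0.2, -0.2]
finger_gap: 0.0447
[0.55405678 0.27009162 0.20367601] [ 0.323  0.397  0.166  1.341 -0.     0.033] 1.65
```

```bash
cat > snap.py <<'E'
import sys,cv2,json
from h import *
s=env.get_state();im=env.read_camera("wrist");n=sys.argv[1]
cv2.imwrite(f"pics/{n}.png",im);m=wm(s)
json.dump({k:np.array(v).tolist() for k,v in m.items()},open(f"{n}.json","w"));print(s["tcp_pos"].round(4),s["clock"])
E
python3 snap.py w1
python3 -m inch '[[[-12,0,-40,0],[-12,0,-80,0],[-12,0,-120,0],[-12,0,-135,0],[-12,0,-135,0],[-12,0,-135,0]]]'
python3 snap.py w2
```

```text
[0.5541 0.2701 0.2037] 1.65
clock: 2.3
tcp_pos: [0.5817, 0.1379, 0.2042]
orientation: [0.7, -0.699, -0.102, 0.102]
wrist_force: [-0.1, -0.6, 0.4]
finger_gap: 0.0452
[0.5817 0.1379 0.2042] 2.3
```

View pics/w1.png

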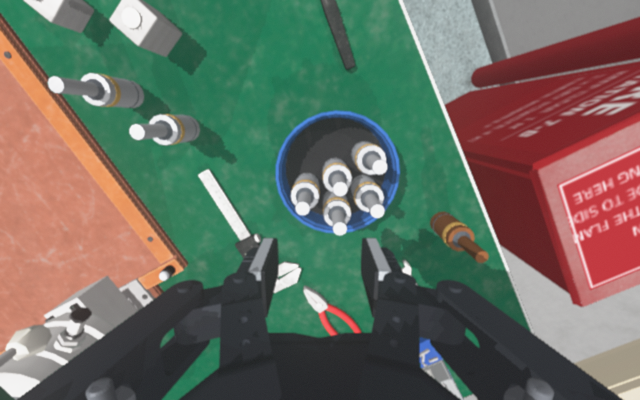

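View pics/w2.png

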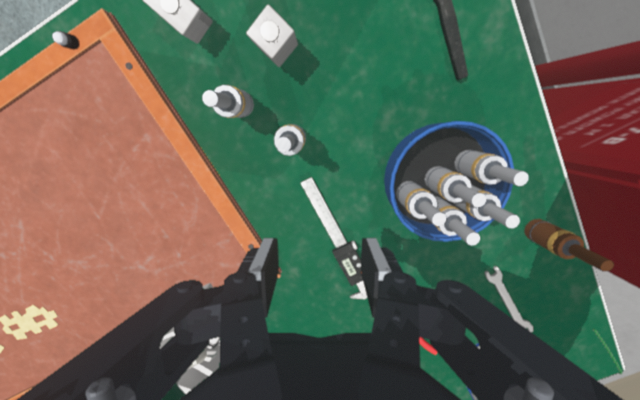

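Both wrist views show everything clearly. In w1 the tub is at (338,170), A at (165,130) and B at (95,88). In w2 A is at (289,140), B at (225,101) and the tub at (450,180). Next I enlarge these.

```bash
python3 - <<'E'
import cv2
a=cv2.imread("pics/w1.png");b=cv2.imread("pics/w2.png")
f=lambda n,i,k:cv2.imwrite(f"pics/{n}.png",cv2.resize(i,None,fx=k,fy=k,interpolation=cv2.INTER_CUBIC))
f("w1t",a[105:240,265:410],5);f("w1p",a[60:160,40:220],4);f("w2t",b[110:250,380:540],5);f("w2p",b[75:165,190:320],6)
E
```

```text
(no output)
```

View pics/w1t.png

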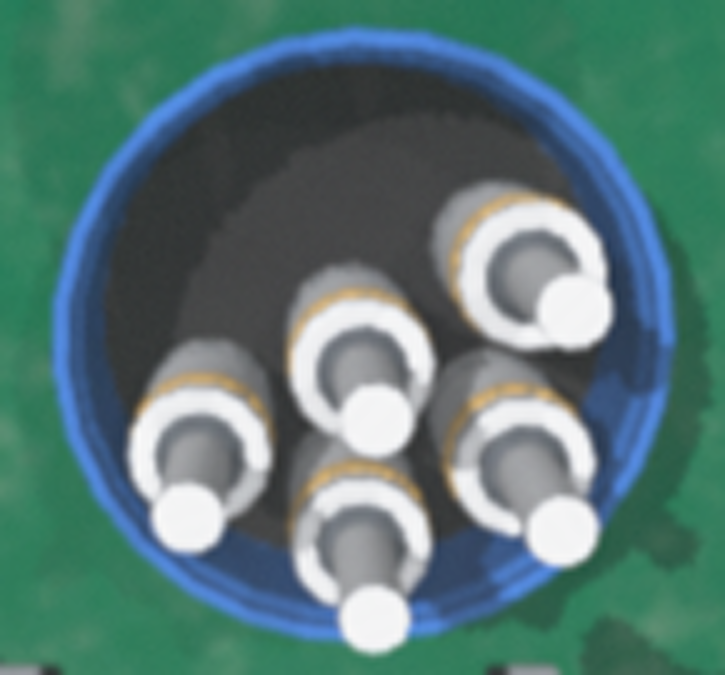

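View pics/w2t.png

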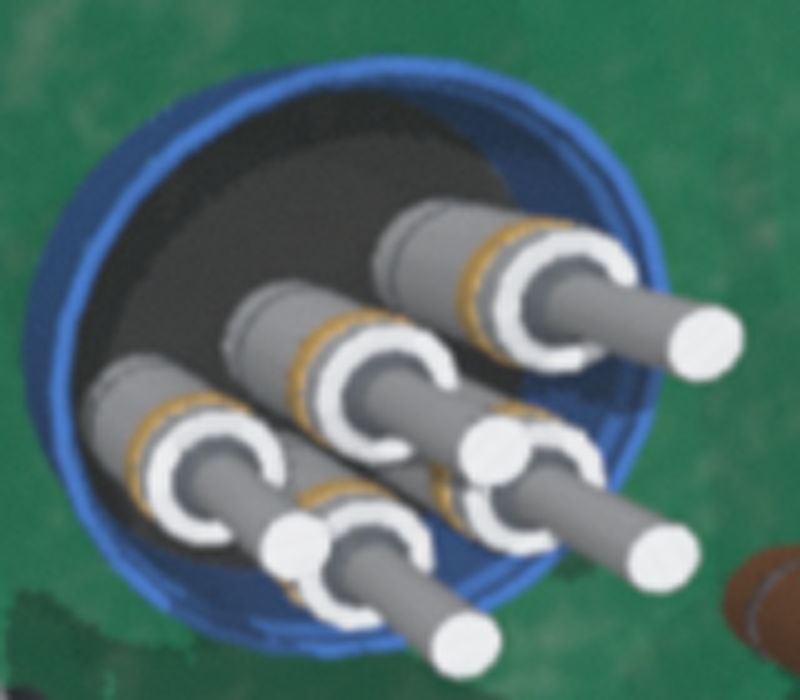

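View pics/w1p.png

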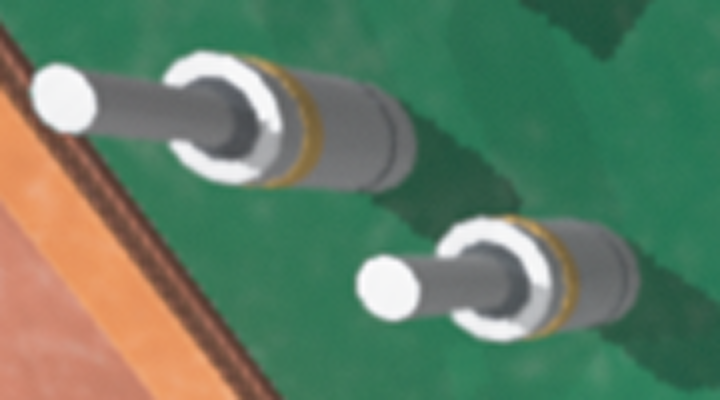

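View pics/w2p.png

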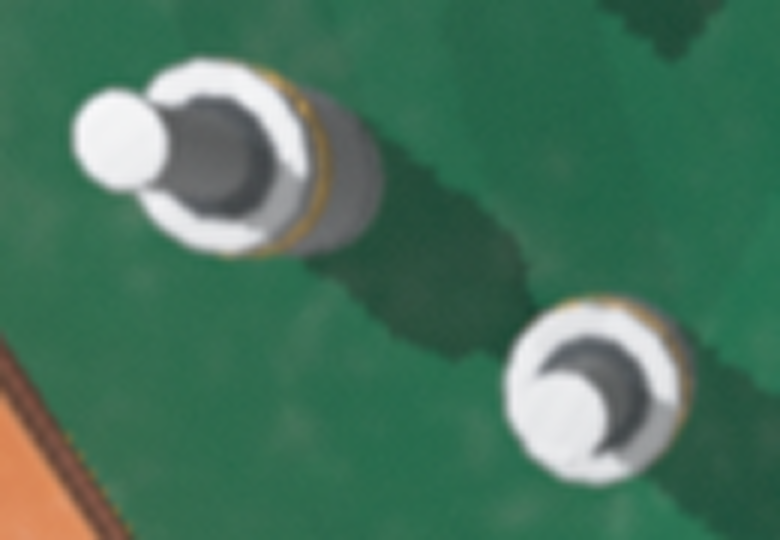

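```bash
python3 - <<'E'
from h import *
import json
m1=json.load(open("w1.json"));m2=json.load(open("w2.json"))
c=lambda p,k,o:((p[0]+.5)/k-.5+o[0],(p[1]+.5)/k-.5+o[1])
D=dict(A=((388,288),4,(40,60),(560,413),6,(190,75),.105),B=((65,98),4,(40,60),(121,140),6,(190,75),.105))
for n,p,q in(("r_a",(188,517),(295,545)),("C",(377,420),(497,450)),("r_b",(375,619),(465,644)),("r_c",(562,530),(662,557)),("r_d",(575,310),(706,344))): D[n]=(p,5,(265,105),q,5,(380,110),.11)
X={}
for n,(p,k,o,q,k2,o2,z) in D.items():
    r1=ray(m1,*c(p,k,o));r2=ray(m2,*c(q,k2,o2));x,e=tri([r1,r2]);X[n]=x
    print(n,(x*1e3).round(1),round(e[0]*1e3,1),(atz(*r1,z)*1e3).round(1)[:2],(atz(*r2,z)*1e3).round(1)[:2])
r=ray(m1,*c((365,334),5,(265,105)));print('rim',atz(*r,.048))
R=[X[k][:2] for k in("r_a","r_b","r_c","r_d")]
# fit centre + phase with r=42, 4 ring + centre
from scipy.optimize import least_squares
ks=[0,1,2,3]
f=lambda v:np.concatenate([v[:2]+.042*np.array([np.cos(v[2]+k*np.pi/3),np.sin(v[2]+k*np.pi/3)])-R[k] for k in ks]+[v[:2]-X["C"][:2]])
s=least_squares(f,[.542,.284,-.78]);print(s.x,np.degrees(s.x[2]),(s.fun*1e3).round(1))
for k in(4,5):print('place',(s.x[:2]+.042*np.array([np.cos(s.x[2]+k*np.pi/3),np.sin(s.x[2]+k*np.pi/3)]))*1e3)
E
```

```text
A [546.3  92.6 103.8] 0.3 [546.3  93.4] [545.8  92.7]
B [525.9  19.7 103.8] 0.0 [525.7  20.8] [525.9  20.2]
r_a [572.1 258.9 109.3] 0.0 [571.9 258.9] [571.9 258.5]
C [542.7 288.1 110.2] 0.1 [542.8 288.1] [542.7 288.2]
r_b [581.9 300.4 109.2] 0.1 [581.7 300.2] [581.6 299.8]
r_c [553.6 329.6 109.3] 0.1 [553.5 329.4] [553.4 329.1]
r_d [512.2 317.1 109.8] 0.1 [512.1 317. ] [512.3 316.9]
rim [0.53745102 0.28803362 0.048     ]
[ 0.54235671  0.28838457 -0.77142193] -44.19922091146519 [ 0.4  0.2  0.9 -0.5 -0.9 -0.5  0.   0.6 -0.4  0.3]
place [501.94370916 276.94825004]
place [532.05435283 247.66772515]
```

```bash
cat > go.py <<'E'
import sys
from h import *
from scipy.spatial.transform import Rotation as Ro
s=env.get_state();q=s["orientation"];R=Ro.from_quat([q[1],q[2],q[3],q[0]]).as_matrix()
t=np.array([float(a) for a in sys.argv[1:4]])/1e3
print("tool shift mm",(R.T@(t-s["tcp_pos"])*1e3).round(1),"jaw deg",np.degrees(np.arctan2(R[1,2],R[0,2])).round(2),"now",s["tcp_pos"].round(4),"gap",s["finger_gap"],s["clock"])
E
python3 go.py 546 92.5 125
```

```text
tool shift mm [-47.4  79.1 -33.8] jaw deg 106.68 now [0.5817 0.1384 0.2042] gap 0.04494886039900985 2.35
```

```bash
python3 -m inch '[[[-25,15,-18,1],[-47,40,-34,1],[-47,70,-34,1],[-47,79,-34,1],[-47,79,-34,1],[-47,79,-34,1]]]'
python3 snap.py w3; python3 go.py 546 92.5 66
python3 - <<'E'
import cv2
b=cv2.imread("pics/w3.png");cv2.imwrite("pics/w3c.png",cv2.resize(b[120:320,200:440],None,fx=3.3,fy=3,interpolation=cv2.INTER_CUBIC))
E
```

```text
clock: 2.95
tcp_pos: [0.5478, 0.0926, 0.1259]
orientation: [0.7, -0.7, -0.097, 0.096]
wrist_force: [0.3, 0.9, 0.2]
finger_gap: 0.0451
[0.5478 0.0926 0.1259] 2.95
tool shift mm [-2.2 60.3  0.7] jaw deg 105.72 now [0.5482 0.0924 0.1263] gap 0.044749501240970116 3.0
```

View pics/w3.png

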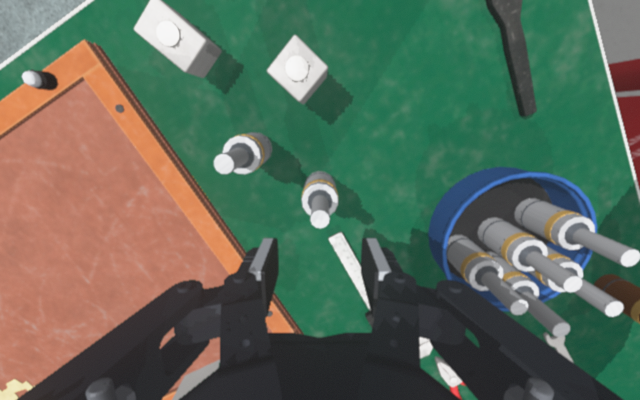

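```bash
python3 - <<'E'
from h import *
import json
m=json.load(open("w3.json"))
print((atz(*ray(m,319,218.5),.1045)*1e3).round(1), proj(m,np.array([.546,.0925,.1045])), 'B',(atz(*ray(m,224.5,163),.1045)*1e3).round(1))
E
```

```text
[546.3  92.7 104.5] [318.82651217 218.04470579] B [525.4  20.6 104.5]
```

```bash
python3 -m inch '[[[-2,20,0,0],[-2,40,0,0],[-2,55,0,0],[-2,59,0,0],[-2,59,0,0],[-2,59,0,0]]]'; python3 go.py 546 92.5 66
```

```text
clock: 3.6
tcp_pos: [0.5462, 0.0912, 0.0672]
orientation: [-0.7, 0.701, 0.097, -0.096]
wrist_force: [0.8, 0.7, -0.7]
finger_gap: 0.0448
tool shift mm [0.1 1.2 1.3] jaw deg 105.66 now [0.5462 0.0912 0.0672] gap 0.044773401016676165 3.6
```

The third view agrees with the estimate. Closing on A.

```bash
python3 -m inch '[[[0,0,1,0],[0,0,1,0],[0,0,1,0],[0,0,1,0],[0,0,1,0],[0,0,1,0]]]' 8 40; python3 snap.py w4
```

```text
clock: 4.2
tcp_pos: [0.5455, 0.092, 0.0669]
orientation: [-0.701, 0.701, 0.097, -0.096]
wrist_force: [-0.6, -0.0, 4.4]
finger_gap: 0.012
[0.5455 0.092  0.0669] 4.2
```

View pics/w4.png

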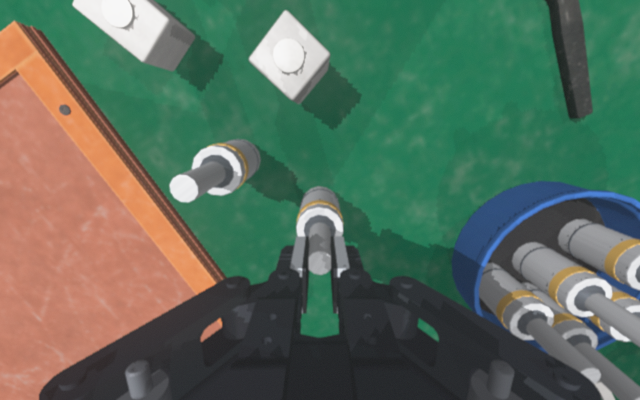

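```bash
python3 -m inch '[[[0,0,0,0],[0,-10,0,0],[0,-30,0,0],[0,-60,0,0],[0,-73,0,0],[0,-73,0,0],[0,-73,0,0]]]' ; python3 snap.py w5;python3 - <<'E'
import cv2
b=cv2.imread("pics/w5.png");cv2.imwrite("pics/w5c.png",cv2.resize(b[170:320,230:410],None,fx=4,fy=4,interpolation=cv2.INTER_CUBIC))
E
python3 go.py 502 277 142
```

```text
clock: 4.95
tcp_pos: [0.5444, 0.0919, 0.1385]
orientation: [0.701, -0.7, -0.096, 0.096]
wrist_force: [-0.6, -0.1, -2.7]
finger_gap: 0.0112
[0.5444 0.0919 0.1385] 4.95
tool shift mm [  9.6  -4.1 189.5] jaw deg 105.64 now [0.5439 0.0919 0.1378] gap 0.01172037393202034 5.0
```

View pics/w5c.png

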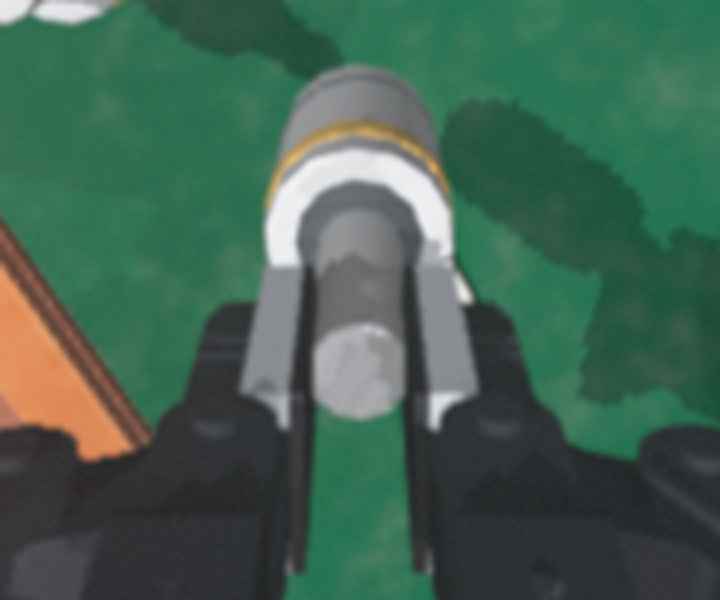

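```bash
python3 - <<'E'
from h import *
import json
m=json.load(open("w5.json"));t=np.array([.5444,.0919,.1385])
for dz in(.0375,-.0075):
  d=(.1)
c=lambda u,v:(230+(u+.5)/4-.5,170+(v+.5)/4-.5)
p=atz(*ray(m,*c(359,372)),t[2]+.0375);print('top',(p*1e3).round(1))
# body-top ellipse: project circle at body top under x,y=p
for off in (0,):
  a=np.linspace(0,2*np.pi,60);P=np.array([proj(m,np.array([p[0]+.016*np.cos(x),p[1]+.016*np.sin(x),t[2]-.0075])) for x in a])
  print('bodytop pred crop',((P.min(0)-[230,170])*4).round(),((P.max(0)-[230,170])*4).round())
  P=np.array([proj(m,np.array([p[0]+.016*np.cos(x),p[1]+.016*np.sin(x),t[2]-.0675])) for x in a])
  print('bottom pred crop',((P.min(0)-[230,170])*4).round(),((P.max(0)-[230,170])*4).round())
E
```

```text
top [545.6  93.  176. ]
bodytop pred crop [262. 147.] [453. 326.]
bottom pred crop [284.  63.] [430. 203.]
```

Punch A is held upright: the predicted body outlines match the picture to about 0.5 mm. Its axis is about 1 mm from the TCP in x and y. Next I carry it above the tub place at a safe height.

```bash
python3 -m inch '[[[0,-30,5,0],[0,-60,25,0],[4,-62,60,0],[8,-62,100,0],[8,-62,140,0],[8,-62,170,0],[8,-62,185,0],[8,-62,189,0],[8,-62,189,0],[8,-62,189,0]]]' ; python3 snap.py w6;python3 - <<'E'
import cv2
b=cv2.imread("pics/w6.png");cv2.imwrite("pics/w6c.png",cv2.resize(b[120:320,220:460],None,fx=3,fy=3,interpolation=cv2.INTER_CUBIC))
E
python3 go.py 501 276 200
```

```text
clock: 6.0
tcp_pos: [0.5018, 0.275, 0.2005]
orientation: [-0.7, 0.701, 0.096, -0.096]
wrist_force: [0.3, -1.1, -2.5]
finger_gap: 0.0115
[0.5018 0.275  0.2005] 6.0
tool shift mm [-0.6  0.7  1.4] jaw deg 105.55 now [0.5019 0.2749 0.2007] gap 0.011749876479553145 6.05
```

View pics/w6c.png

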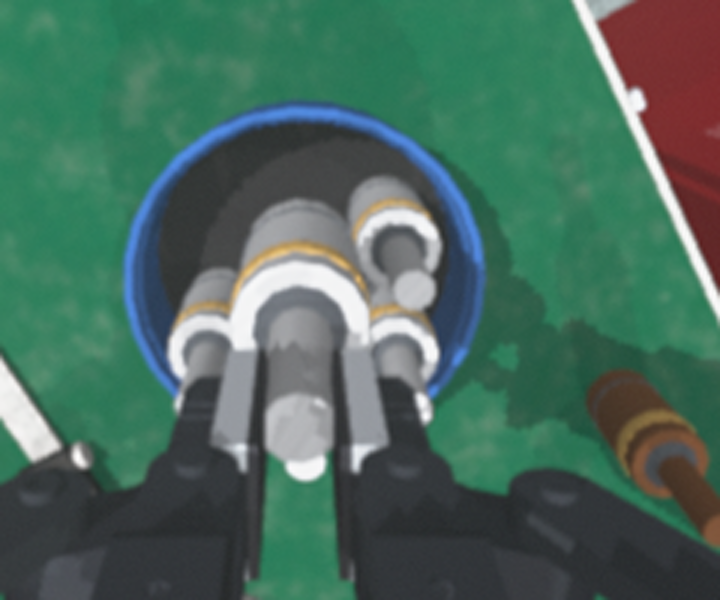

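```bash
python3 - <<'E'
from h import *
import json
m=json.load(open("w6.json"))
c=lambda u,v:(220+(u+.5)/3-.5,120+(v+.5)/3-.5)
print('r_d',(atz(*ray(m,*c(415,291)),.1098)*1e3).round(1))
print('held top',(atz(*ray(m,*c(300,427)),.2005+.0375)*1e3).round(1))
# rim: compare outer circle radius 72.5 at z .048, centres
for C in((.5424,.2884),(.5424,.2844)):
  print([((proj(m,np.array([C[0]+.0725*np.cos(a),C[1]+.0725*np.sin(a),.048]))-[220,120])*3).round().tolist() for a in np.radians([106,286,196])])
E
```

```text
r_d [512.5 317.7 109.8]
held top [502.6 276.2 238. ]
[[483.0, 286.0], [120.0, 289.0], [300.0, 105.0]]
[[473.0, 284.0], [110.0, 286.0], [290.0, 103.0]]
```

```bash
python3 -m inch '[[[-0.5,20,1,0],[-0.5,50,1,0],[-0.5,80,1,0],[-0.5,105,1,0],[-0.5,118,1,0],[-0.5,124,1,0],[-0.5,125,1,0],[-0.5,125,1,0]]]' ;python3 snap.py w7; python3 go.py 501 276 72
```

```text
clock: 6.85
tcp_pos: [0.5018, 0.277, 0.077]
orientation: [0.701, -0.7, -0.097, 0.095]
wrist_force: [-0.5, 0.3, -1.6]
finger_gap: 0.012
[0.5018 0.277  0.077 ] 6.85
tool shift mm [-1.2  5.3 -1. ] jaw deg 105.64 now [0.5019 0.2772 0.0773] gap 0.01154641398386831 6.9
```

View pics/w7.png

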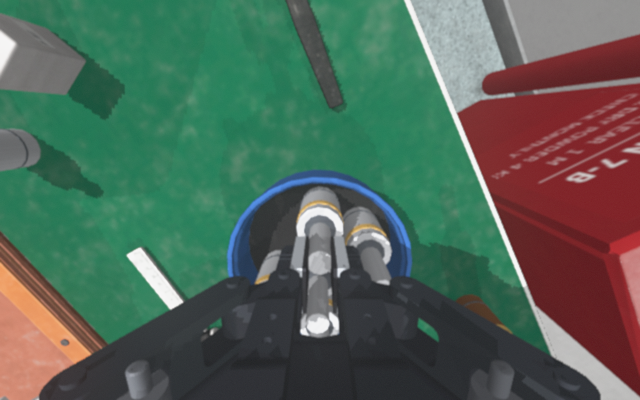

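```bash
python3 -m inch '[[[0,2,-0.5,0],[0,3.5,-0.5,0],[0,4.5,-0.5,0],[0,4.5,-0.5,0]]]';  python3 -m inch '[[[0,0.7,0,0],[0,0.7,0,0]]]';
```

```text
clock: 7.3
tcp_pos: [0.5013, 0.2768, 0.072]
orientation: [0.701, -0.7, -0.097, 0.096]
wrist_force: [0.1, 1.1, 1.6]
finger_gap: 0.0116
clock: 7.5
tcp_pos: [0.5017, 0.2769, 0.0719]
orientation: [0.701, -0.7, -0.097, 0.096]
wrist_force: [-0.8, 0.2, 4.1]
finger_gap: 0.0116
```

The floor contact shows as a force reversal (−2.7 to +4.1 N). Releasing with a small opening and going straight up.

```bash
python3 -m inch '[[[0,0,0,0],[0,0,0,0],[0,0,0,0],[0,0,0,0]]]' 26; python3 -m inch '[[[0,-8,0,0],[0,-25,0,0],[0,-55,0,0],[0,-90,0,0],[0,-125,0,0],[0,-128,0,0],[0,-128,0,0]]]';python3 snap.py w8; python3 go.py 526 20 140
```

```text
clock: 7.9
tcp_pos: [0.5008, 0.2764, 0.0705]
orientation: [-0.701, 0.701, 0.096, -0.096]
wrist_force: [-0.1, 0.1, 0.6]
finger_gap: 0.0261
clock: 8.6
tcp_pos: [0.5019, 0.2768, 0.2005]
orientation: [0.701, -0.7, -0.097, 0.095]
wrist_force: [-0.4, 0.7, -0.1]
finger_gap: 0.0259
[0.5019 0.2768 0.2005] 8.6
tool shift mm [ -45.1   58.9 -253.7] jaw deg 105.65 now [0.501  0.2765 0.1989] gap 0.02614109570052619 8.65
```

View pics/w8.png

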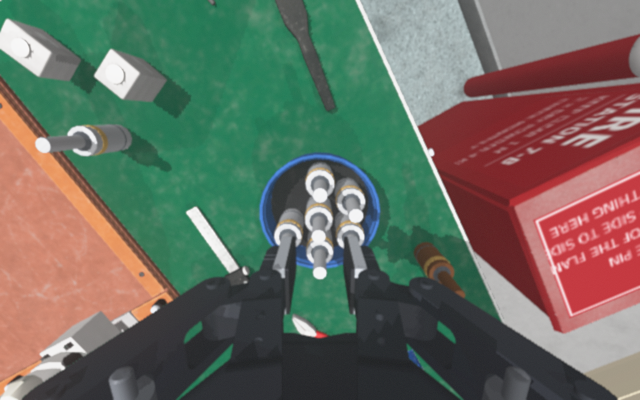

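Punch A stands in its place (shank top at (320,195)), in a neat ring with the others. Now to B, turning the jaws by 60°.

```bash
python3 -m inch '[[[-4,0,-20,-4],[-11,0,-60,-12],[-18,0,-102,-20],[-26,0,-145,-28],[-33,0,-188,-36],[-41,0,-230,-44],[-45,15,-252,-52],[-45,40,-254,-60],[-45,65,-254,-60],[-45,73,-254,-60]]]' 45;python3 -m inch '[[[0,0,0,0],[0,0,0,0]]]'; python3 snap.py w9; python3 go.py 526 20 125
python3 - <<'E'
import cv2
b=cv2.imread("pics/w9.png");cv2.imwrite("pics/w9c.png",cv2.resize(b[120:320,200:440],None,fx=3,fy=3,interpolation=cv2.INTER_CUBIC))
E
```

```text
clock: 9.65
tcp_pos: [0.523, 0.0196, 0.1216]
orientation: [0.561, -0.557, -0.431, 0.435]
wrist_force: [0.0, -0.1, 0.9]
finger_gap: 0.0452
clock: 9.85
tcp_pos: [0.5261, 0.02, 0.1259]
orientation: [0.559, -0.558, -0.434, 0.434]
wrist_force: [-0.2, 1.1, 0.6]
finger_gap: 0.0451
[0.5261 0.02   0.1259] 9.85
tool shift mm [-0.2  1.5  0.6] jaw deg 165.67 now [0.5267 0.02   0.1265] gap 0.04484911677437922 9.9
```

View pics/w9c.png

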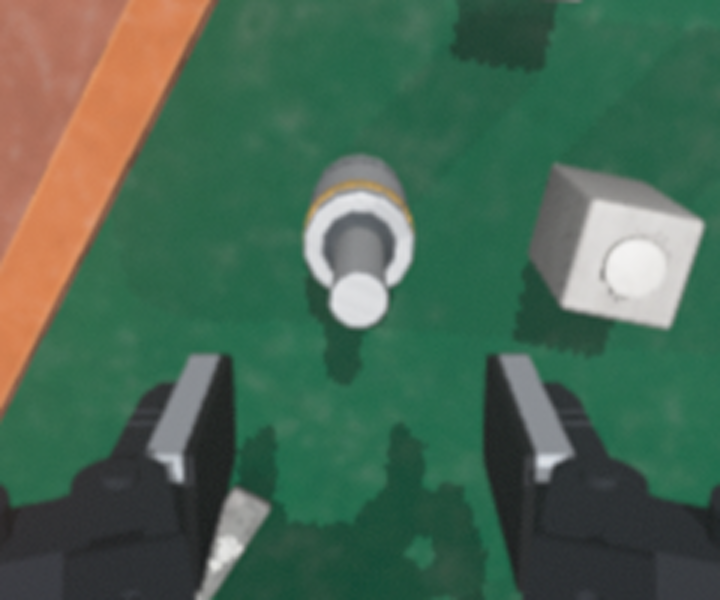

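B sits between the fingers, with its top at pixel (319,219), the same as for A. The square block stays clear on the right. Descending 59 mm.

```bash
python3 -m inch '[[[0,20,0,0],[0,40,0,0],[0,55,0,0],[0,59,0,0],[0,59,0,0],[0,59,0,0]]]'; python3 -m inch '[[[0,0,0,0],[0,0,0,0],[0,0,0,0],[0,0,0,0],[0,0,0,0],[0,0,0,0],[0,0,0,0]]]' 8 40;python3 go.py 526 20 66; python3 -m inch '[[[0,-10,0,0],[0,-40,0,0],[0,-80,0,0],[0,-120,0,0],[0,-133,0,0],[0,-133,0,0],[0,-133,0,0]]]'; python3 snap.py w10; python3 go.py 532 247.7 200;python3 - <<'E'
import cv2
b=cv2.imread("pics/w10.png");cv2.imwrite("pics/w10c.png",cv2.resize(b[170:320,230:410],None,fx=4,fy=4,interpolation=cv2.INTER_CUBIC))
E
```

```text
clock: 10.5
tcp_pos: [0.5271, 0.0198, 0.0679]
orientation: [-0.558, 0.559, 0.434, -0.433]
wrist_force: [0.1, 0.0, 0.1]
finger_gap: 0.045
clock: 11.2
tcp_pos: [0.5267, 0.0197, 0.0676]
orientation: [-0.558, 0.559, 0.434, -0.433]
wrist_force: [-0.9, 0.7, 5.7]
finger_gap: 0.0113
tool shift mm [0.1 1.6 0.8] jaw deg 165.65 now [0.5267 0.0197 0.0676] gap 0.011321895247430096 11.2
clock: 11.9
tcp_pos: [0.5256, 0.0198, 0.199]
orientation: [0.559, -0.558, -0.433, 0.434]
wrist_force: [-0.4, 0.1, -2.5]
finger_gap: 0.0112
[0.5256 0.0198 0.199 ] 11.9
tool shift mm [222.5  -1.7  49.8] jaw deg 165.64 now [0.5251 0.0198 0.1983] gap 0.01183143415752216 11.95
```

View pics/w10c.png

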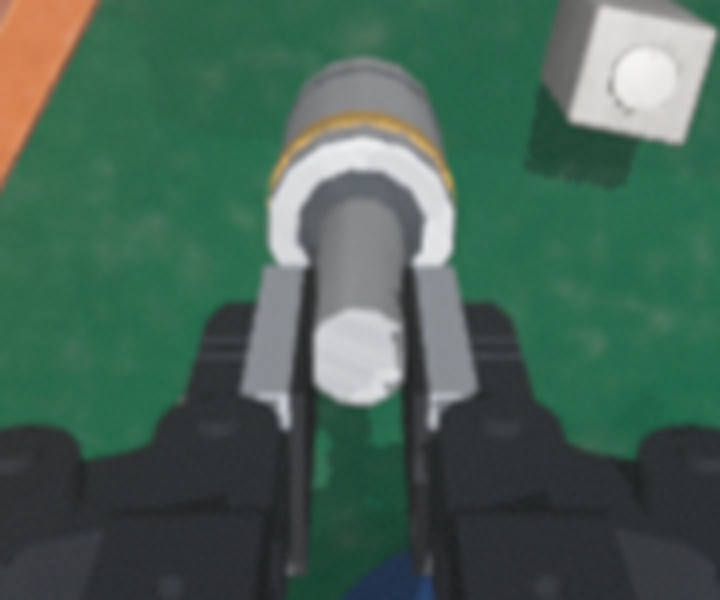

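```bash
python3 - <<'E'
from h import *
import json
m=json.load(open("w10.json"));t=np.array([.5256,.0198,.199])
c=lambda u,v:(230+(u+.5)/4-.5,170+(v+.5)/4-.5)
p=atz(*ray(m,*c(359,356)),t[2]+.0375);print('top',(p*1e3).round(1))
Rt=None
a=np.linspace(0,2*np.pi,60)
for dz in(-.0075,-.0675):
  P=np.array([proj(m,np.array([p[0]+.016*np.cos(x),p[1]+.016*np.sin(x),t[2]+dz])) for x in a])
  print('pred crop',((P.min(0)-[230,170])*4).round(),((P.max(0)-[230,170])*4).round())
E
```

```text
top [525.2  19.5 236.5]
pred crop [261. 134.] [453. 313.]
pred crop [283.  52.] [430. 193.]
```

```bash
python3 -m inch '[[[20,-2,4,0],[60,-2,13,0],[100,-2,22,0],[145,-2,32,0],[185,-2,41,0],[213,-2,47,0],[223,-2,49.5,0],[223,-2,49.5,0],[223,-2,49.5,0]]]'; python3 snap.py w11; python3 go.py 532.4 248 200;python3 - <<'E'
import cv2
b=cv2.imread("pics/w11.png");cv2.imwrite("pics/w11c.png",cv2.resize(b[120:320,200:440],None,fx=3,fy=3,interpolation=cv2.INTER_CUBIC))
E
```

```text
clock: 12.85
tcp_pos: [0.5328, 0.2471, 0.2006]
orientation: [0.559, -0.559, -0.433, 0.434]
wrist_force: [0.1, 0.2, -1.6]
finger_gap: 0.0114
[0.5328 0.2471 0.2006] 12.85
tool shift mm [1.1 1.  1. ] jaw deg 165.58 now [0.5331 0.2467 0.201 ] gap 0.011674841499231856 12.9
```

View pics/w11c.png

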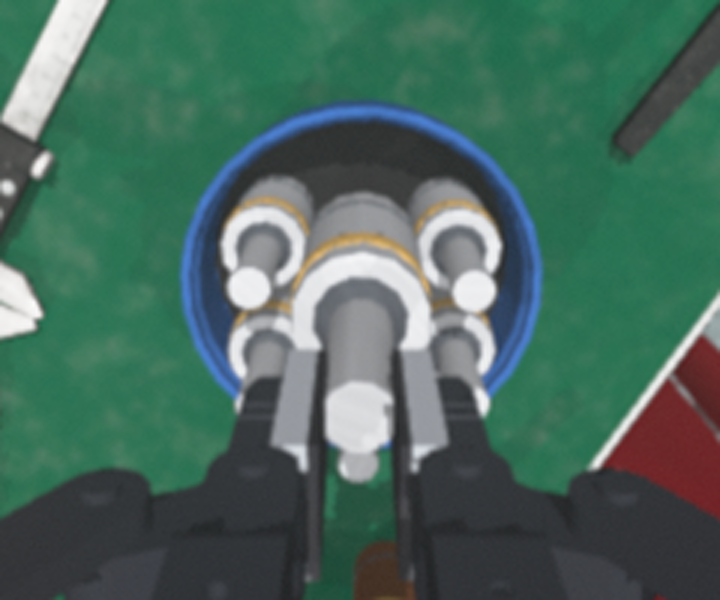

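```bash
python3 - <<'E'
from h import *
import json
m=json.load(open("w11.json"))
c=lambda u,v:(200+(u+.5)/3-.5,120+(v+.5)/3-.5)
a=atz(*ray(m,*c(248,288)),.11);b=atz(*ray(m,*c(475,290)),.11);h=atz(*ray(m,*c(359,415)),.2381)
print(a*1e3,b*1e3,h*1e3,np.linalg.norm((a-h)[:2]),np.linalg.norm((b-h)[:2]),np.linalg.norm((b-a)[:2]))
E
```

```text
[572.28968511 258.75565157 110.        ] [501.45609236 277.60742142 110.        ] [532.43311343 246.47368406 238.1       ] 0.04170603112142874 0.043919078264698146 0.07329929799977526
```

```bash
python3 -m inch '[[[1,20,1,0],[1,50,1,0],[1,80,1,0],[1,105,1,0],[1,118,1,0],[1,123,1,0],[1,124,1,0],[1,124,1,0]]]' ;python3 snap.py w12; python3 go.py 531.9 248.2 72.7
```

```text
clock: 13.7
tcp_pos: [0.5337, 0.2492, 0.0789]
orientation: [-0.558, 0.559, 0.434, -0.433]
wrist_force: [0.1, -0.2, -2.5]
finger_gap: 0.0115
[0.5337 0.2492 0.0789] 13.7
tool shift mm [-1.7  6.4  1.6] jaw deg 165.63 now [0.5338 0.2494 0.0791] gap 0.011748920297989025 13.75
```

View pics/w12.png

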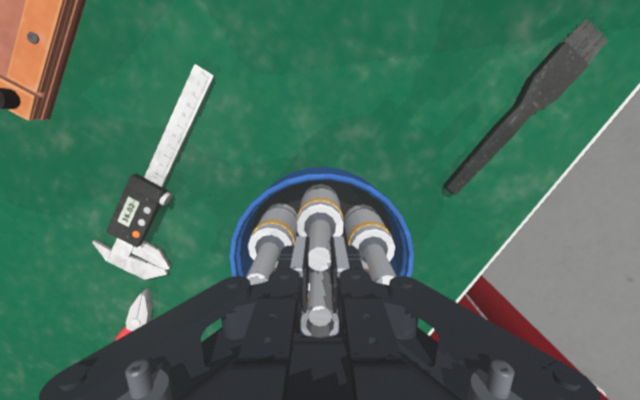

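```bash
python3 -m inch '[[[-1,2,1,0],[-1.5,4,1.5,0],[-1.5,5.2,1.5,0],[-1.5,5.2,1.5,0]]]';  python3 -m inch '[[[0,0.8,0,0],[0,0.8,0,0]]]'
```

```text
clock: 14.15
tcp_pos: [0.5309, 0.2483, 0.0727]
orientation: [0.559, -0.558, -0.434, 0.434]
wrist_force: [-0.5, 0.9, -0.2]
finger_gap: 0.0119
clock: 14.35
tcp_pos: [0.5314, 0.2485, 0.0727]
orientation: [-0.558, 0.559, 0.434, -0.433]
wrist_force: [-1.5, -0.4, 4.4]
finger_gap: 0.0118
```

Contact at +4.4 N. Releasing and going straight up, then looking.

```bash
python3 -m inch '[[[0,0,0,0],[0,0,0,0],[0,0,0,0],[0,0,0,0]]]' 26; python3 -m inch '[[[0,-8,0,0],[0,-25,0,0],[0,-55,0,0],[0,-90,0,0],[0,-125,0,0],[0,-128,0,0],[0,-128,0,0]]]'; python3 -m inch '[[[-40,0,0,0],[-80,-5,0,0],[-100,-10,0,0],[-100,-10,0,0],[-100,-10,0,0]]]'; python3 snap.py w13
python3 - <<'E'
from workcell import env
import cv2
for n,(r,c) in {"top":((145,235),(235,335)),"scene":((130,230),(260,370))}.items():
    i=env.read_camera(n);cv2.imwrite(f"pics/{n}9.png",i);cv2.imwrite(f"pics/{n}9c.png",cv2.resize(i[r[0]:r[1],c[0]:c[1]],None,fx=6,fy=6,interpolation=cv2.INTER_CUBIC))
E
```

```text
clock: 14.75
tcp_pos: [0.5308, 0.2481, 0.0715]
orientation: [0.559, -0.559, -0.434, 0.434]
wrist_force: [-0.4, 1.2, 0.1]
finger_gap: 0.0262
clock: 15.45
tcp_pos: [0.5318, 0.2485, 0.2015]
orientation: [-0.558, 0.559, 0.435, -0.432]
wrist_force: [-0.8, -0.0, -1.3]
finger_gap: 0.0259
clock: 15.95
tcp_pos: [0.5057, 0.1511, 0.2088]
orientation: [0.559, -0.558, -0.433, 0.434]
wrist_force: [-0.1, -0.6, 0.2]
finger_gap: 0.0257
[0.5057 0.1511 0.2088] 15.95
```

View pics/w13.png

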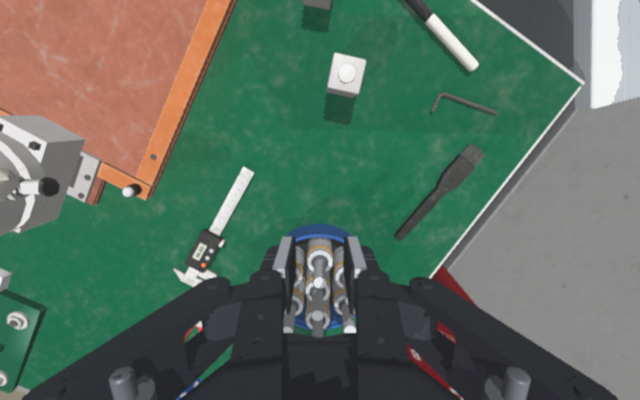

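View pics/top9c.png

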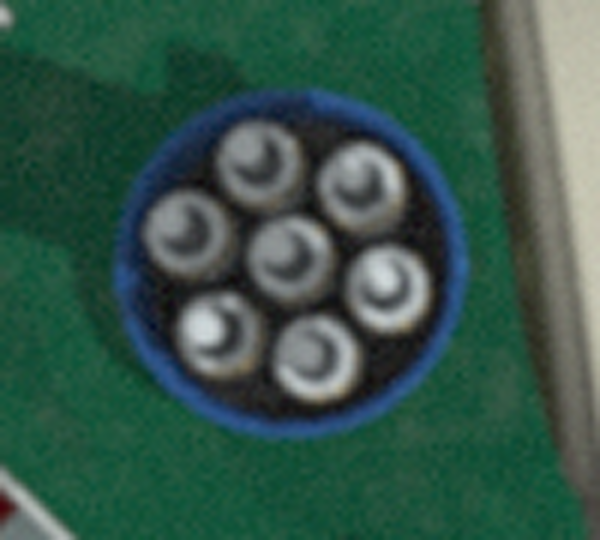

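View pics/scene9c.png

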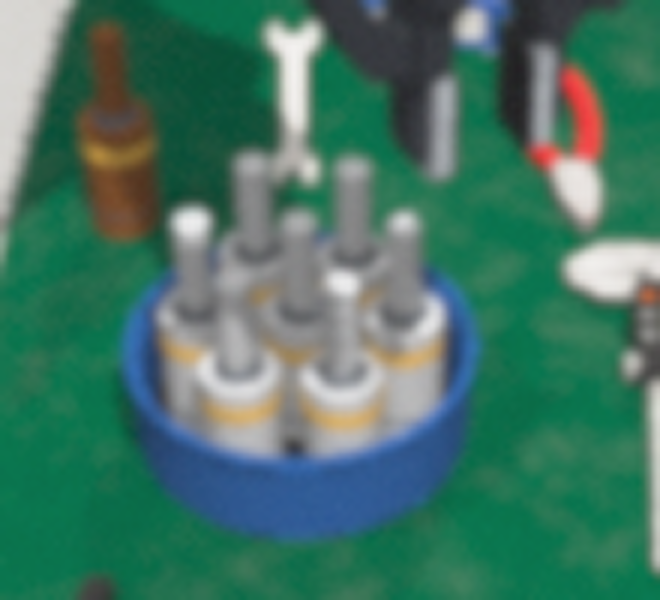

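All seven stand upright and evenly spaced. In the top crop the new ones at (317,358) and (388,288) lie 103 and 101 px from the middle one at (291,258), and the others 100–106 px. The gripper is clear, so I hand in.

```bash
python3 -c "
from workcell import env
print(env.get_state()['clock']);print(env.hand_in())"
```

```text
16.1
the job is handed in; nothing more can be done
None
```

Both brass-banded steel punches are now in the blue tub's two empty places, upright on its floor, and I handed the job in at 16.1 s. I gripped each by the shank and lowered it until the wrist force showed light contact (about 4 N). Then I opened the jaws slightly and raised the gripper straight up. I did not touch the brown look-alike or the square blocks.

**Last checks:** the top, scene and wrist pictures show seven upright punches with the gripper clear of them. In the top view the two new ones are about 42 mm from the middle one, matching the rest of the ring to about 2 mm.

**Disagreements:**
- The fixed cameras put the tub about 4 mm and the punches about 3 mm lower in y than the wrist camera. I used the wrist camera, and the grasps and placings agreed with it.
- The finger opening read about 11.5 mm on the 14 mm shanks, but both held firmly.

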